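# Prise the split retaining ring out of a bearing housing

### The arm

A 6-joint arm with a two-finger parallel gripper is mounted at the origin on a cart in front of the work surface, level with it; the furniture and walls round the work are solid. World frame = base frame: x ahead of the robot, y to its left, z up, the work surface at z = 0. Lengths are in mm, angles in degrees, forces in N, time in s.
With the tool pointing down it reaches from about 300 to 775 mm from the base axis. Payload 14.6 kg.
Tool frame: the origin (TCP) lies midway between the tips of the shut fingers; the grasp point (between the pads) lies 19 mm behind it; x points along the fingers, y is the direction in which the jaws open and shut, and the axes are right-handed (so a half turn about x gives the same grasp; the last joint's range is limited). The gripper opens to 85 mm and grips with 20 to 120 N. Pads are 22 mm wide; open, the fingers measure 114 mm over their backs; the gripper's body (76 mm by 85 mm) begins 54 mm behind the grasp point. The pads swing forward as they close: fully open they stand 13 mm farther back than shut.
Start: joints at [-73.029, 17.183, 87.147, -0, 75.671, -3.816], TCP at [195.184, -514.191, 231.281] pointing down, gripper open.
Joint ranges: [-173.82, 173.82], [-45.26, 126.66], [13.44, 144.39], [-59.66, 239.66], [0, 175.72], [-146.38, 146.38]. Speed limits (degrees/s): [127.2, 127.2, 147.25, 180, 180, 180].

### API

Orientations are given as [roll, pitch, yaw] about the fixed x, y, z axes, in that order (R = Rz(yaw) Ry(pitch) Rx(roll)).
In Python, from bench import bot gives the robot as it stands.
- The arm moves only by the shell command python3 -m handwheel 'ROWS' [FORCE]. ROWS is JSON, a list that holds one entry, the list of rows, each a list of 5 numbers: the shift along the tool's x, y, z in m, then the turn about the tool's x in rad, then the closure in counts, from 0 (fully open) to 255 (shut). A call has 1 to 5 rows; each row shifts and turns the pose as measured when the row begins, along the tool's axes as they then stand; what a row does not reach is not made up. A row lasts 1/12 s, in which the tool goes at most 41.7 mm and 7.16 degrees, less where a joint would pass 70% of its speed; a pose out of reach is approached as far as the arm can. A call with a gripper value outside its range is refused whole. The fingers move at their own pace and stop on an object; FORCE is the grip in N (left out, the last holds). Time passes only in rows, so rows that do not move let the fingers close. It gives the time, the measured TCP pose, the force and the opening at its end, in the units of the state.
- bot.state(): the state, without advancing time (a new reading comes with each control period).
- bot.get_image(name): name is "scene" or "top"; returns a dict with "image" (400x640x3 uint8, red, green, blue), "mtx" (3x3 intrinsics, pixels), "dist_coeffs" ([k1, k2, p1, p2, k3] as OpenCV has them; the pictures are not rectified), "extrinsics" (4x4, takes a point from camera to world coordinates). Camera axes: x right, y up, looking along -z (the intrinsics and any distortion apply to the point x, -y, -z); pixel columns grow to the right and rows downward; lengths in mm; the calibration is good to about 2 mm. A picture is of the moment at which its call begins. There is no depth.
- bot.finish_job(): hands the job in, once; it reports no verdict.
The state is a dict: "time_s": time; "joint_pos": joint angles; "qvel": joint speeds; "effort": joint torques, N m; "ee_pos": TCP position; "orientation": TCP orientation; "contact_force": force on the tool from outside, world axes, zero at the start; "wrist_torque": the same for the moment, N m; "gripper_width": finger opening in mm.
Only numpy, scipy, OpenCV 4.12 (cv2) and the standard library are available. Lean on these libraries where they do the work, as an engineer would, in place of code of your own. Each camera call takes 0.05 s, during which the arm holds its last target. There are 200 camera calls.

### The job

The bearing in the round aluminium housing is to be changed. Take the hook pick from its stand, work its toe by feel under the ear of the ring end that is held below the housing's lip, and prise that end up until it has sprung out and lies on top of the lip; do not press or pull hard on the housing, the bearing or the ring, and do not pull a ring that is still in its groove with the fingers. Then put the pick back in its stand, lift the ring out by the raised ear and lay it flat in the black tray without dropping it, leaving the other small parts where they are.

Things in the scene. Friction and masses are not known exactly. Their poses are not given: they have to be found in the camera images.
- pick: Loose hook pick, upright in its stand. Origin: underside of its black collar (30 in x, 22 in y, 5 thick), on the shaft axis; z up, x along the toe. Above the collar a black square handle 14 x 14, sides along x and y, z 5 to 65; grip it about z 40. Below, a 6 mm shaft in a 10 mm collet, and the toe: a flat bar 5 wide, 3 thick, to 11 mm from the axis in +x (3 mm in -x). Toe underside: see stand. 70 g
- stand: Fixed grey stand of the pick on the bench, 60 x 60 foot, 64 high; origin under its centre. A slot open at the top, x -7 to +15, y -5.5 to +5.5, takes toe and shaft; the collar rests on the top, so at home the pick's origin is 64 mm above the stand's, x axes alike. The pick's shaft is clamped firmly at a length that differs and is not measured: toe underside 44 to 56 mm below the pick's origin
- housing: Fixed round aluminium bearing housing, on the bench. Origin under its centre, z up. Flange 112 diameter, 10 high; body 94 diameter, top face at z 27. The seated ring has its gap towards the housing's +x; angles here count from +x towards +y
- bore (a point): Centre of the bore's mouth, 27 mm above the housing's origin. Bore 65.6 diameter down to a shoulder 7 mm below the mouth, on which the ring lies, then 60 diameter down to the bearing's flat face 11.4 to 14 mm below the mouth: that depth differs and is not measured; the face does not yield
- lip (a point): Middle of a rounded lip (2 mm radius; centre line at radius 32.7 and 26 mm above the housing's origin, top at 28 mm) that overhangs the ring from 40 to 70 degrees and so holds the ring end whose ear is at +22 degrees. No overhang elsewhere
- ring: Loose split ring of 5 mm round steel wire, 65 mm outer diameter when seated, 46 to 76 g. Origin: ring centre at its underside, z up. At each end a round flat ear, 10 diameter, 5 thick, centre at radius 27.3, at +22 and -22 degrees. Frame as the housing's, 20 mm up, while seated. The quarter with the +22 degree ear is springy, presses outward and opens about 3 mm when free
- ring_ear (a point): Centre, at mid thickness, of the +22 degree ear; 22.5 mm above the housing's origin while seated, about 30 on the lip. Below it 4.4 to 7 mm are free above the bearing, from the shoulder wall (radius 30) inwards: the toe enters from the middle, pointing outwards. Lifting takes about 7 to 13 N; the force peaks in the first 4 mm, then it gives; 9 to 11 mm of rise brings it out over the lip, where it stays
- tray: Fixed black tray on the bench. Origin: under its centre. 130 (x) x 190 (y) over its walls, 24 high, walls 2 thick, floor 2 thick
- roller: White nylon roller, 21 diameter, 26 high, standing; to be left alone. Origin under its centre
- eye_loupe: Black eye loupe, 37 diameter, 28 high; to be left alone. Origin under its centre
- cap: Black lens cap, 34 diameter, 8 high; to be left alone. Origin under its centre
Not all that is in view belongs to the job. Several things have the shape of the ring; the one meant has the colours described above.

How it is judged:
By the outcome, as a careful person would: the job done as asked, in the order asked, and still so for the second after the job is handed in, with the robot touching nothing.
It also fails if it takes over 62 s, if anything falls off the work surface, if the arm or the gripper's body presses on something with over 40 N, if the wrist force passes 120 N, or if a joint passes its speed limit or range.

## Working session

There is one attempt and no reset: what is moved stays moved. The work goes in short steps, Python scripts to look and compute and a shell command to move; the robot and the scene stay as the last step left them, time stands still between calls to the robot, and variables do not carry over. Pictures are saved under pics/ and viewed, about 8 in all and at most 12, crops included, and the job is handed in when it is done.

```bash
ls; mkdir -p pics
python3 - <<'E'
from bench import bot
import cv2,numpy as np
print(bot.state())
for n in("top","scene"):
    d=bot.get_image(n); cv2.imwrite(f"pics/{n}0.png",d["image"][:,:,::-1]); np.savez(f"pics/{n}0.npz",**d)
    print(n,d["mtx"].round(1).tolist(),d["dist_coeffs"],np.round(d["extrinsics"],3).tolist())
E
```

```text
pics
{'time_s': 0.0, 'joint_pos': array([-7.30312079e+01,  1.72154565e+01,  8.71840399e+01,  2.15767487e-04,
        7.56695224e+01, -3.81439001e+00]), 'qvel': array([-0.0281387 , -0.02443279,  0.05943509,  0.01152275,  0.01845779,
       -0.03896171]), 'effort': array([-1.71726664e-03, -5.43501234e+01, -3.61798131e+01, -1.89292364e-04,
        3.98687494e-03, -5.36200196e-05]), 'ee_pos': array([ 195.09478072, -513.96201132,  230.69534952]), 'orientation': array([-93.98788152,  89.93098094, 106.79524708]), 'contact_force': array([-0.73204126,  0.7539929 , -0.19388577]), 'wrist_torque': array([-0.01842123, -0.0157717 , -0.01585236]), 'gripper_width': 85.28922198590644}
top [[413.2, 0.0, 329.1], [0.0, 413.2, 195.1], [0.0, 0.0, 1.0]] [0.02705957 0.         0.         0.         0.        ] [[-0.021, 0.991, -0.135, 371.933], [-1.0, -0.022, -0.008, -41.624], [-0.011, 0.135, 0.991, 1120.922], [0.0, 0.0, 0.0, 1.0]]
scene [[480.3, 0.0, 321.1], [0.0, 480.3, 199.7], [0.0, 0.0, 1.0]] [-0.00728127  0.          0.          0.          0.        ] [[-0.59, 0.561, -0.581, -89.867], [-0.807, -0.392, 0.441, 428.622], [0.02, 0.729, 0.684, 780.485], [0.0, 0.0, 0.0, 1.0]]
```

View pics/top0.png

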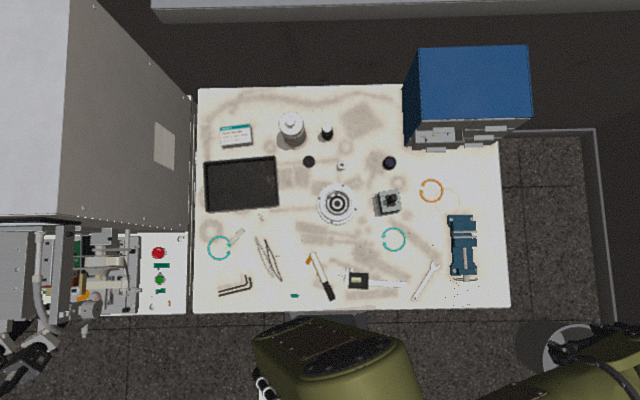

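View pics/scene0.png

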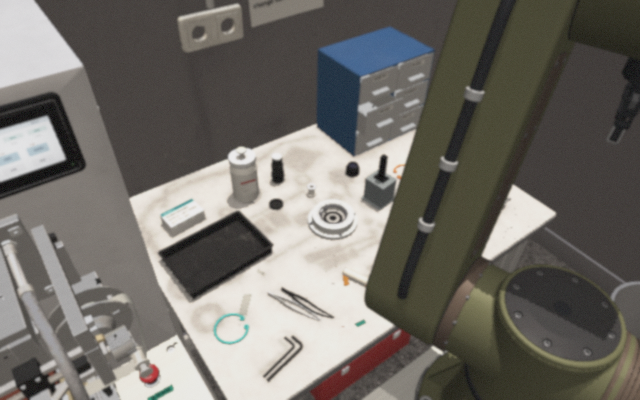

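The top view shows the tray at (241,184), housing at (337,204), stand with pick at (388,202), roller at (341,165), cap at (309,162) and loupe at (389,162). Ring candidates are teal (219,247), teal (393,239), orange (431,190) and the steel one seated in the housing (337,204). The description means the steel one in the housing, so I'll check it in a close crop.

```bash
cat > h.py <<'E'
import numpy as np,cv2
from bench import bot
def load(n): return dict(np.load(n))
def proj(d,P):
    P=np.atleast_2d(np.array(P,float)); E=d["extrinsics"]
    c=(P-E[:3,3])@E[:3,:3]; c=c*[1,-1,-1]
    return cv2.projectPoints(c,np.zeros(3),np.zeros(3),d["mtx"],d["dist_coeffs"])[0][:,0]
def ray(d,uv,z):
    u=cv2.undistortPoints(np.array([[uv]],float),d["mtx"],d["dist_coeffs"])[0,0]
    E=d["extrinsics"]; v=E[:3,:3]@np.array([u[0],-u[1],-1]); o=E[:3,3]
    return o+v*(z-o[2])/v[2]
E
python3 - <<'E'
from h import *
a=load("pics/top0.npz")["image"]; s=load("pics/scene0.npz")["image"]
A=cv2.resize(a[175:235,310:410],None,fx=8,fy=8,interpolation=cv2.INTER_CUBIC)[:, :, ::-1]
A1=cv2.resize(a[182:227,314:361],(400,383),interpolation=cv2.INTER_CUBIC)
A2=cv2.resize(a[182:227,366:413],(400,383),interpolation=cv2.INTER_CUBIC)
B1=cv2.resize(s[145:245,300:400],(400,400),interpolation=cv2.INTER_CUBIC)
img=np.vstack([np.hstack([A1,A2])])
cv2.imwrite("pics/c1.png",img[:,:,::-1])
B=cv2.resize(s[145:245,295:403],None,fx=6,fy=6,interpolation=cv2.INTER_CUBIC)
cv2.imwrite("pics/c2.png",B[:,:,::-1])
E
```

```text
(no output)
```

View pics/c1.png

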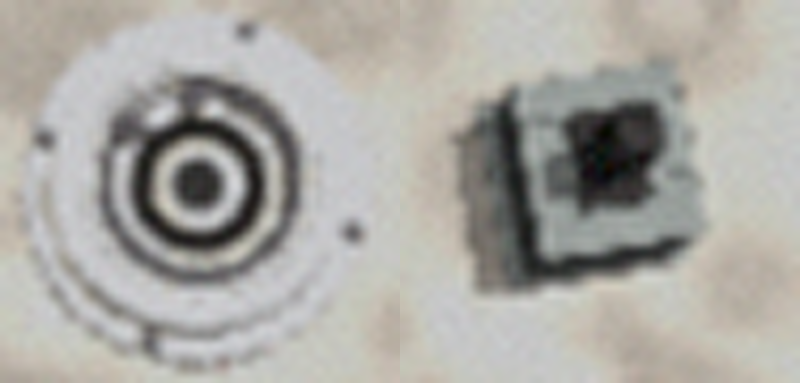

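View pics/c2.png

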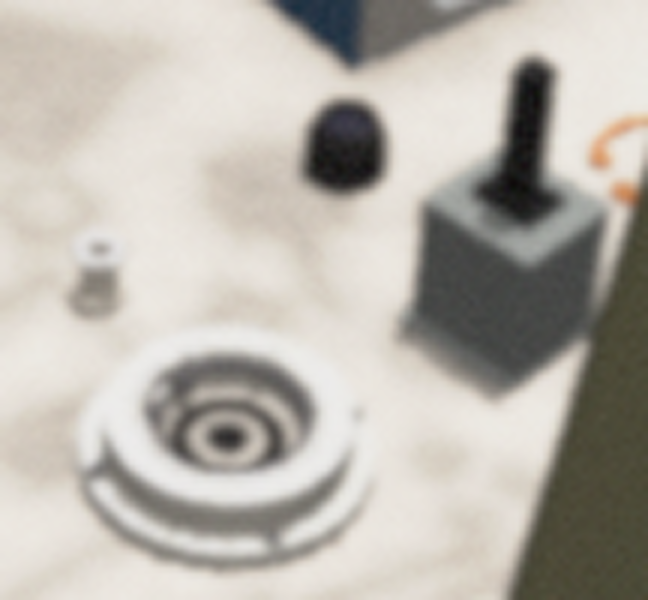

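The crops confirm a steel ring seated in the housing, with its gap toward the upper left of the bore (about crop pixel (160,110)). The pick is upright in its stand. Next I'll fit the poses numerically from several averaged frames.

```bash
cat >> h.py <<'E'
def avg(n,k=4):
    f=[bot.get_image(n) for _ in range(k)]; d=dict(f[0]); d["image"]=np.mean([x["image"].astype(float) for x in f],0); return d
def circ(c,r,z,n=180,a0=0,a1=360):
    t=np.radians(np.linspace(a0,a1,n,endpoint=False)); return np.c_[c[0]+r*np.cos(t),c[1]+r*np.sin(t),np.full(n,z)]
def samp(g,p): return cv2.remap(g.astype(np.float32),p[:,0].astype(np.float32).reshape(1,-1),p[:,1].astype(np.float32).reshape(1,-1),cv2.INTER_CUBIC)[0]
def R():
    from scipy.spatial.transform import Rotation as Ro
    return Ro.from_euler('xyz',bot.state()["orientation"],degrees=True).as_matrix()
E
python3 - <<'E'
from h import *
from scipy.optimize import minimize
T=avg("top",5);S=avg("scene",5)
np.savez("pics/T.npz",**T);np.savez("pics/S.npz",**S)
for nm,d,uv in(("top",T,(337.5,203.5)),("scene",S,(333,217))):
    g=d["image"].mean(2); c0=ray(d,uv,27)[:2]
    def f(c):
        s=0
        for r,z,sg in((56,10,1),(32.8,27,-1)):
            s+=sg*(samp(g,proj(d,circ(c,r-1.5,z)))-samp(g,proj(d,circ(c,r+1.5,z)))).mean()
        return -s
    best=min(((f(c0+[i,j]),i,j) for i in range(-10,11) for j in range(-10,11)))
    m=minimize(f,c0+best[1:],method="Nelder-Mead"); c=m.x
    print(nm,c0,c,m.fun)
    # polar profiles
    for r,z in((30,22.5),(25,22.5),(32.7,27.5)):
        print(r,samp(g,proj(d,circ(c,r,z,36))).round().astype(int).tolist())
d=T
for n,uv in dict(stand_top=(366+2+ 0,0)).items(): pass
P=lambda u,v:(366+u/8.51,182+v/8.51)
print("stand corners z64",[ray(d,P(*q),64)[:2].round(1).tolist() for q in((512,85),(672,60),(700,235),(540,265))] if 0 else [ray(d,P(q[0]-400,q[1]),64)[:2].round(1).tolist() for q in((512,85),(672,60),(700,235),(540,265))])
print("collar", [ray(d,P(q[0]-400,q[1]),69)[:2].round(1).tolist() for q in((550,155),(650,205),(585,215),(575,110))])
for n,uv,z in(("tray",(241,184),12),("roller",(341,164),26),("loupe",(389.5,162),28),("cap",(309,161.5),8)): print(n,ray(d,uv,z).round(1))
print(R().round(3).tolist())
E
```

```text
top [498.06207476 -54.77814854] [500.7790145  -53.57432663] -69.43831634521484
30 [85, 115, 135, 149, 133, 91, 80, 124, 101, 113, 94, 97, 103, 94, 94, 97, 99, 99, 97, 99, 109, 110, 96, 88, 103, 95, 88, 97, 84, 77, 77, 80, 89, 88, 68, 87]
25 [105, 95, 191, 206, 163, 90, 124, 194, 190, 187, 185, 182, 175, 169, 170, 163, 175, 166, 159, 157, 182, 185, 173, 182, 196, 173, 168, 163, 172, 165, 173, 147, 139, 119, 146, 177]
32.7 [137, 137, 157, 168, 154, 133, 144, 172, 161, 179, 145, 135, 141, 132, 123, 133, 122, 116, 123, 116, 134, 151, 138, 137, 150, 151, 167, 167, 158, 139, 150, 144, 142, 155, 164, 144]
scene [489.89461707 -46.12973734] [499.95775088 -52.79341795] -64.03997802734375
30 [106, 119, 170, 174, 140, 140, 175, 193, 192, 197, 199, 197, 201, 208, 217, 219, 214, 204, 194, 189, 189, 176, 163, 142, 115, 108, 102, 102, 100, 98, 98, 104, 103, 103, 110, 108]
25 [97, 87, 114, 133, 130, 123, 135, 139, 118, 95, 96, 110, 134, 152, 159, 162, 154, 125, 100, 90, 127, 164, 175, 161, 140, 123, 113, 107, 106, 103, 102, 108, 105, 106, 109, 105]
32.7 [200, 197, 193, 203, 202, 196, 197, 206, 206, 192, 187, 170, 171, 174, 187, 190, 183, 178, 169, 188, 188, 193, 192, 186, 187, 189, 198, 202, 198, 192, 197, 197, 202, 199, 200, 195]
stand corners z64 [[521.3, -162.5], [527.9, -211.1], [474.5, -217.2], [466.4, -168.8]]
collar [[499.1, -172.5], [483.3, -201.9], [480.7, -182.3], [512.6, -180.6]]
tray [559.  206.4  12. ]
roller [605.3 -66.8  26. ]
loupe [ 607.3 -197.4   28. ]
cap [618.2  20.6   8. ]
[[0.0, 0.355, -0.935], [-0.0, -0.935, -0.355], [-1.0, 0.0, -0.0]]
```

Run:
```python
from h import *
from scipy.optimize import minimize
T=load("pics/T.npz");S=load("pics/S.npz")
H=np.array([500.4,-53.2])
def prof(d,c,z):
    g=d["image"].mean(2); return np.array([samp(g,proj(d,circ(c,r,z,180))) for r in(24,25,26,27,28,29,30,31)])
Q=prof(T,(500.8,-53.6),22.5)
print("r25",Q[:3].mean(0)[::1].round().astype(int)[np.r_[165:180,0:45]].tolist())
print("r30",Q[5:].mean(0)[::1].round().astype(int)[np.r_[165:180,0:45]].tolist())
def sq(c,y,h,z,n=30):
    t=np.linspace(-h,h,n); e=np.full(n,h); p=np.r_[np.c_[t,e],np.c_[t,-e],np.c_[e,t],np.c_[-e,t]]
    a=np.radians(y); M=np.array([[np.cos(a),-np.sin(a)],[np.sin(a),np.cos(a)]]); q=p@M.T+c
    return np.c_[q,np.full(len(q),z)]
for nm,d in(("top",T),("scene",S)):
    g=d["image"].mean(2)
    def f(v): return -(samp(g,proj(d,sq(v[:2],v[2],28.3,64)))-0*1).mean()*0 + (-(np.abs(samp(g,proj(d,sq(v[:2],v[2],28.5,64)))-samp(g,proj(d,sq(v[:2],v[2],31.5,64))))).mean())
    b=min((f((x,y,w)),x,y,w) for x in range(485,510,3) for y in range(-205,-175,3) for w in range(-45,45,5))
    m=minimize(f,b[1:],method="Nelder-Mead"); print(nm,"stand",m.x,m.fun)
    for r,z in ((18.5,28),):
        pass
# rectified patches: stand at z=66 from both, ring at z 22.5 from both
def rect(d,c,h,z,n=300):
    u=np.linspace(h,-h,n); X,Y=np.meshgrid(c[1]+u,c[0]+u)  # up=+x, left=+y
    p=proj(d,np.c_[Y.ravel(),X.ravel(),np.full(n*n,z)]).astype(np.float32).reshape(n,n,2)
    return cv2.remap(d["image"].astype(np.uint8),p[...,0],p[...,1],cv2.INTER_CUBIC)
c=(498,-190)
im=np.vstack([np.hstack([rect(T,c,40,67),rect(S,c,40,67)]),np.hstack([rect(T,(500.8,-53.6),40,22.5),rect(S,(500,-52.8),40,22.5)])])
cv2.imwrite("pics/r1.png",im[:,:,::-1])
```

```text
r25 [120, 117, 120, 125, 132, 144, 156, 167, 174, 176, 174, 164, 150, 135, 120, 106, 99, 95, 91, 89, 94, 109, 130, 153, 174, 188, 195, 198, 201, 203, 202, 199, 196, 190, 178, 163, 145, 127, 110, 96, 90, 92, 97, 102, 109, 120, 133, 149, 167, 181, 190, 197, 199, 194, 187, 185, 183, 182, 181, 182]
r30 [90, 91, 84, 77, 73, 75, 80, 87, 90, 91, 91, 90, 90, 88, 87, 86, 86, 88, 94, 101, 113, 124, 133, 137, 135, 136, 142, 148, 154, 155, 150, 141, 137, 139, 140, 134, 126, 117, 105, 95, 92, 91, 87, 86, 86, 84, 86, 97, 110, 123, 129, 125, 117, 108, 106, 109, 111, 115, 118, 120]
top stand [ 497.30501992 -194.28152558   10.58987095] -37.3918342590332
scene stand [ 501.76707276 -216.34220752   35.12902043] -38.645206451416016
```

View pics/r1.png

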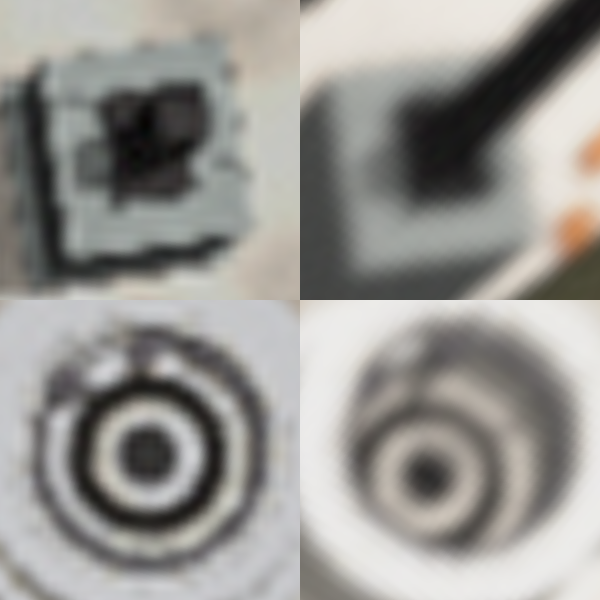

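The rectified views show the stand top (upper left, corners about (45,70), (225,40), (250,230), (70,262)). The pick's collar has its long axis roughly along world x, and the gray patch is a shadow. The ring ears are at about 5° and 52° world, and the flange bolts give a housing yaw of 28.6°, so the target ear is at 50.6°. I'll refine the stand and tray.

Run:
```python
from h import *
from scipy.optimize import minimize
T=load("pics/T.npz");S=load("pics/S.npz")
def rc(c,y,hx,hy,z,n=30):
    t=np.linspace(-1,1,n); e=np.ones(n); p=np.r_[np.c_[t,e],np.c_[t,-e],np.c_[e,t],np.c_[-e,t]]*[hx,hy]
    a=np.radians(y); M=np.array([[np.cos(a),-np.sin(a)],[np.sin(a),np.cos(a)]]); q=p@M.T+c
    return np.c_[q,np.full(len(q),z)]
def fit(d,hx,hy,z,gr,dl=1.5,sign=0,free=False):
    g=d["image"].mean(2)
    def f(v):
        k=v[3] if free else 0
        D=samp(g,proj(d,rc(v[:2],v[2],hx+k-dl,hy+k-dl,z)))-samp(g,proj(d,rc(v[:2],v[2],hx+k+dl,hy+k+dl,z)))
        return -(np.abs(D).mean() if sign==0 else sign*D.mean())
    b=min((f(q),*q) for q in gr); return minimize(f,b[1:],method="Nelder-Mead")
G=[(x,y,w,k) for x in range(488,508,3) for y in range(-200,-180,3) for w in range(0,21,4) for k in(-5,-2.5,0)]
for n,d in(("top",T),("scene",S)):
    m=fit(d,30,30,64,G,free=True); print(n,"stand",m.x.round(1),m.fun)
    m=fit(d,15,11,69,[q[:3] for q in G],sign=-1); print(n,"collar",m.x.round(1),m.fun)
m=fit(T,7,7,129,[(x,y,10) for x in range(485,512,2) for y in range(-205,-175,2)],sign=-1);print("handle",m.x.round(1),m.fun)
for n,d,c in(("top",T,(555,200)),):
    G=[(c[0]+x,c[1]+y,w) for x in range(-18,19,3) for y in range(-18,19,3) for w in(-8,-4,0,4,8)]
    m=fit(d,65,95,24,G,sign=-1,dl=2.5); print(n,"tray",m.x.round(1),m.fun)
```

```text
top stand [ 490.  -189.9   11.8   -6.1] -55.31757736206055
top collar [ 499.3 -189.5    0. ] -52.84903335571289
scene stand [ 497.3 -186.6    8.4   -4.2] -27.673017501831055
scene collar [ 496.8 -186.4   16.3] -41.92445755004883
handle [ 498.3 -175.9   10.2] -44.87861251831055
top tray [562.9 202.8   4.2] -65.91940307617188
```

```bash
cat >> h.py <<'E'
def plan(way,cl=0,step=40,turn=.12):
    """way: list of (x,y,z,yaw_of_tool_y); prints rows, predicted open loop"""
    s=bot.state(); p=s["ee_pos"].copy(); r=R(); th=np.degrees(np.arctan2(r[1,1],r[0,1]))
    for x,y,z,yw in way:
        t=np.array([x,y,z]); dy=(yw-th)
        n=int(max(np.ceil(np.linalg.norm(t-p)/step),np.ceil(abs(np.radians(dy))/turn),1)); out=[]
        for i in range(n):
            a=np.radians(th); Y=np.array([np.cos(a),np.sin(a),0]); X=np.array([0,0,-1.]); Z=np.cross(X,Y)
            d=(t-p)/(n-i)/1000
            k=(yw-th)/(n-i)
            w=[round(d@X,4),round(d@Y,4),round(d@Z,4),round(-np.radians(k),3),cl]
            out.append(w); p=p+1000*(w[0]*X+w[1]*Y+w[2]*Z); th-=np.degrees(w[3])
        for i in range(0,n,5): print(str([out[i:i+5]]).replace(" ",""))
        print('--',p.round(1),round(th,1))
def st():
    s=bot.state(); r=R(); print("t",round(s["time_s"],2),"pos",s["ee_pos"].round(1),"thy",round(np.degrees(np.arctan2(r[1,1],r[0,1])),1),"tilt",r[:,0].round(3),"F",s["contact_force"].round(1),"w",round(s["gripper_width"],1),"j",s["joint_pos"].round(0))
E
python3 -c "
from h import *
plan([(498,-188.5,215,10)],120)"; python3 -m handwheel --help | head
```

```text
[[[np.float64(0.0014),np.float64(-0.0164),np.float64(-0.0332),np.float64(-0.115),120],[np.float64(0.0014),np.float64(-0.0125),np.float64(-0.0349),np.float64(-0.115),120],[np.float64(0.0013),np.float64(-0.0084),np.float64(-0.0361),np.float64(-0.115),120],[np.float64(0.0014),np.float64(-0.0042),np.float64(-0.0368),np.float64(-0.115),120],[np.float64(0.0013),np.float64(0.0),np.float64(-0.0371),np.float64(-0.115),120]]]
[[[np.float64(0.0014),np.float64(0.0043),np.float64(-0.0368),np.float64(-0.115),120],[np.float64(0.0013),np.float64(0.0085),np.float64(-0.0361),np.float64(-0.115),120],[np.float64(0.0014),np.float64(0.0126),np.float64(-0.0349),np.float64(-0.115),120],[np.float64(0.0013),np.float64(0.0165),np.float64(-0.0332),np.float64(-0.116),120],[np.float64(0.0014),np.float64(0.0202),np.float64(-0.031),np.float64(-0.115),120]]]
[[[np.float64(0.0013),np.float64(0.0236),np.float64(-0.0285),np.float64(-0.116),120],[np.float64(0.0014),np.float64(0.0268),np.float64(-0.0256),np.float64(-0.115),120]]]
-- [ 498.  -188.5  215. ] 10.0invalid input: not JSON, or not a number
```

```bash
sed -i 's/round(d@X,4),round(d@Y,4),round(d@Z,4),round(-np.radians(k),3)/*[float(round(v,4)) for v in (d@X,d@Y,d@Z)],float(round(-np.radians(k),3))/' h.py
python3 -m handwheel '[[[0.001,-0.016,-0.033,-0.115,120],[0.001,-0.0125,-0.035,-0.115,120],[0.001,-0.008,-0.036,-0.115,120],[0.001,-0.004,-0.037,-0.115,120],[0.001,0,-0.037,-0.115,120]]]' 60
python3 -m handwheel '[[[0.001,0.004,-0.037,-0.115,120],[0.001,0.0085,-0.036,-0.115,120],[0.001,0.0125,-0.035,-0.115,120],[0.001,0.0165,-0.033,-0.115,120],[0.001,0.02,-0.031,-0.115,120]]]'
python3 -c "
from h import *
st();plan([(498,-188.5,215,10)],120)"
```

```text
time_s: 1.02
ee_pos: [321.2, -378.0, 225.5]
orientation: [2.3, 89.9, -123.3]
contact_force: [1.5, -0.3, 0.0]
gripper_width: 45.0
time_s: 1.43
ee_pos: [448.6, -231.5, 221.0]
orientation: [29.4, 89.9, -61.6]
contact_force: [0.4, -0.3, 0.3]
gripper_width: 45.0
t 1.43 pos [ 448.6 -231.5  221. ] thy -1.1 tilt [ 0.001 -0.002 -1.   ] F [ 0.4 -0.3  0.3] w 45.0 j [-31.  12.  95.  -0.  73. -30.]
[[[0.003,0.0243,-0.0219,-0.096,120],[0.003,0.0263,-0.0195,-0.097,120]]]
-- [ 498.  -188.5  215. ] 10.0
```

```bash
python3 -m handwheel '[[[0.003,0.024,-0.022,-0.096,120],[0.003,0.026,-0.0195,-0.097,120],[0,0,0,0,120]]]'
python3 -c "
from h import *
st();plan([(498,-188.5,150,10),(498,-188.5,85,10)],120,30)"
```

```text
time_s: 1.68
ee_pos: [502.2, -180.9, 215.1]
orientation: [42.6, 89.8, -36.1]
contact_force: [-1.0, 0.1, -0.4]
gripper_width: 45.2
t 1.68 pos [ 502.2 -180.9  215.1] thy 11.3 tilt [ 0.003 -0.002 -1.   ] F [-1.   0.1 -0.4] w 45.2 j [-24.  16.  91.  -0.  73. -35.]
[[[0.0217,-0.0019,0.0022,0.008,120],[0.0217,-0.0018,0.0022,0.007,120],[0.0217,-0.0018,0.0023,0.008,120]]]
-- [ 498.  -188.5  150. ] 10.0
[[[0.0217,-0.0,0.0,-0.0,120],[0.0217,-0.0,0.0,-0.0,120],[0.0216,-0.0,0.0,-0.0,120]]]
-- [ 498.  -188.5   85. ] 10.0
```

```bash
python3 -m handwheel '[[[0.02,-0.0055,0.0067,0.02,120],[0.02,0,0,0,120],[0,0,0,0,120]]]'
python3 -c "
from h import *
st();plan([(498,-188.5,150,10),(498,-188.5,85,10)],120,30)"
```

```text
time_s: 1.93
ee_pos: [499.7, -187.1, 174.5]
orientation: [47.2, 89.7, -32.5]
contact_force: [-0.5, -0.2, -0.5]
gripper_width: 45.0
t 1.93 pos [ 499.7 -187.1  174.5] thy 10.4 tilt [ 0.005 -0.003 -1.   ] F [-0.5 -0.2 -0.5] w 45.0 j [-24.  18.  94.  -0.  68. -35.]
[[[0.0245,-0.0019,0.0011,0.006,120]]]
-- [ 498.  -188.5  150. ] 10.0
[[[0.0217,0.0,0.0,0.0,120],[0.0217,0.0,0.0,0.0,120],[0.0216,0.0,0.0,0.0,120]]]
-- [ 498.  -188.5   85. ] 10.0
```

```bash
python3 -m handwheel '[[[0.025,-0.002,0.001,0.006,120],[0.025,0,0,0,120],[0.02,0,0,0,120],[0.014,0,0,0,120],[0,0,0,0,120]]]'
python3 -c "
from h import *
st()
im=bot.get_image('scene')['image'];im2=bot.get_image('top')['image']
A=cv2.resize(im[110:230,300:440],(560,480),interpolation=cv2.INTER_CUBIC);B=cv2.resize(im2[150:250,340:440],(240,240));cv2.imwrite('pics/g1.png',np.hstack([A,np.vstack([B,B])])[:,:,::-1])"
```

```text
time_s: 2.35
ee_pos: [498.8, -190.9, 91.9]
orientation: [49.7, 89.4, -30.6]
contact_force: [-0.1, 0.2, 0.3]
gripper_width: 45.3
t 2.35 pos [ 498.8 -190.9   91.9] thy 9.8 tilt [ 0.008 -0.005 -1.   ] F [-0.1  0.2  0.3] w 45.3 j [-25.  24.  98.  -0.  57. -35.]
```

View pics/g1.png

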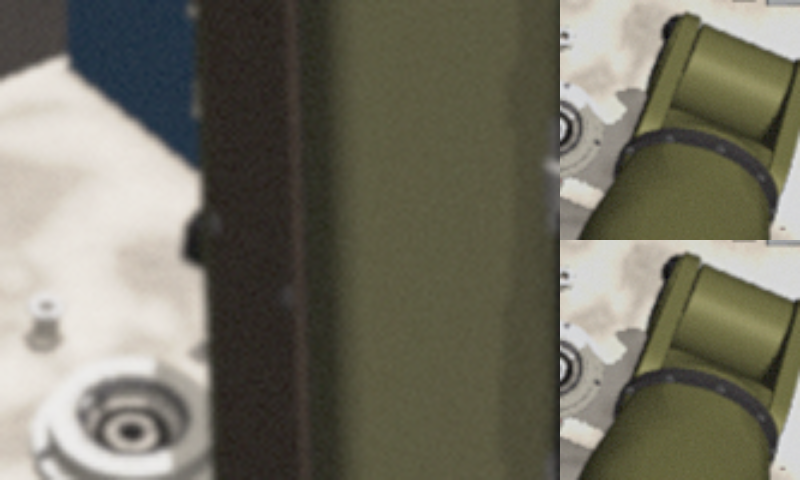

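The picture shows only the arm, which blocks both views of the grasp, so I'll continue by feel.

```bash
python3 -m handwheel '[[[0.006,0.0005,-0.0025,0,120],[0,0,0,0,120],[0,0,0,0,220],[0,0,0,0,220],[0,0,0,0,220]]]' 80
python3 -m handwheel '[[[0,0,0,0,255],[0,0,0,0,255],[0,0,0,0,255]]]'
python3 -c "
from h import *
st()"
```

```text
time_s: 2.87
ee_pos: [502.0, -189.6, 93.2]
orientation: [52.7, 88.8, -27.5]
contact_force: [-0.3, -0.2, -0.9]
gripper_width: 13.0
time_s: 3.12
ee_pos: [502.2, -189.7, 93.8]
orientation: [52.8, 88.8, -27.4]
contact_force: [-0.3, 0.4, -1.4]
gripper_width: 13.1
t 3.12 pos [ 502.2 -189.7   93.8] thy 9.8 tilt [ 0.019 -0.01  -1.   ] F [-0.3  0.4 -1.4] w 13.1 j [-25.  24.  98.  -0.  57. -34.]
```

```bash
python3 -m handwheel '[[[-0.01,0,0,0,255],[-0.015,0,0,0,255],[-0.02,0,0,0,255]]]'
python3 -m handwheel '[[[-0.02,0,0,0,255],[-0.02,0,0,0,255],[0,0,0,0,255]]]'
python3 -c "
from h import *
st()"
```

```text
time_s: 3.37
ee_pos: [499.5, -188.5, 137.4]
orientation: [51.2, 89.2, -29.0]
contact_force: [0.1, 0.4, -0.4]
gripper_width: 13.1
time_s: 3.62
ee_pos: [499.8, -188.6, 184.7]
orientation: [52.3, 88.9, -27.9]
contact_force: [0.3, -0.5, -0.1]
gripper_width: 12.8
t 3.62 pos [ 499.8 -188.6  184.7] thy 9.7 tilt [ 0.017 -0.009 -1.   ] F [ 0.3 -0.5 -0.1] w 12.8 j [-25.  17.  94.  -0.  68. -34.]
```

```bash
python3 -c "
from h import *
plan([(505.5,-47,184,50.6)],255)"
```

```text
[[[0.0001,0.0049,-0.0231,-0.119,255],[0.0001,0.0076,-0.0223,-0.119,255],[0.0001,0.0103,-0.0213,-0.119,255],[0.0001,0.0127,-0.0199,-0.119,255],[0.0001,0.015,-0.0183,-0.118,255]]]
[[[0.0002,0.017,-0.0163,-0.119,255]]]
-- [505.5 -47.  184. ] 50.6
```

```bash
python3 -m handwheel '[[[0,0.005,-0.023,-0.119,255],[0,0.0075,-0.022,-0.119,255],[0,0.01,-0.021,-0.119,255],[0,0.0125,-0.02,-0.119,255],[0,0.015,-0.018,-0.119,255]]]'
python3 -m handwheel '[[[0,0.012,-0.011,-0.08,255],[0,0,0,0,255],[0,0,0,0,255]]]'
python3 -c "
from h import *
st()
d=avg('scene',2);np.savez('pics/s2.npz',**d)
p=proj(d,[bot.state()['ee_pos']])[0];print(p)
u,v=int(p[0]),int(p[1])
A=cv2.resize(d['image'][v-50:v+90,u-70:u+70].astype(np.uint8),(600,600),interpolation=cv2.INTER_CUBIC);cv2.imwrite('pics/g2.png',A[:,:,::-1])"
```

```text
time_s: 4.03
ee_pos: [503.7, -71.2, 185.9]
orientation: [16.7, 88.7, -28.6]
contact_force: [0.1, 0.0, -0.9]
gripper_width: 13.1
time_s: 4.28
ee_pos: [503.9, -50.4, 185.8]
orientation: [12.1, 88.8, -27.8]
contact_force: [-1.0, -0.6, -1.2]
gripper_width: 12.8
t 4.28 pos [503.9 -50.4 185.8] thy 50.1 tilt [ 0.019 -0.01  -1.   ] F [-1.  -0.6 -1.2] w 12.8 j [-10.  14.  98.  -0.  67. -60.]
[333.67904381 156.12398845]
```

View pics/g2.png

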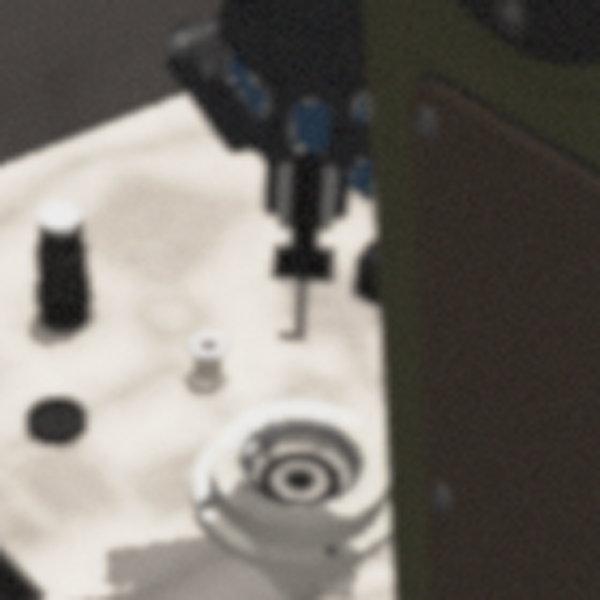

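The toe points image-left, about 54° world, which is the outward direction toward the target ear. The collar underside is at crop (302,278), and the toe underside runs from (281,337) to (302,340).

```bash
python3 -c "
from h import *
d=load('pics/s2.npz');s=bot.state();p=s['ee_pos'];r=R()
for L in (20,25,30,35,40,70,75,80,85,90): print(L,(p+r[:,0]*L).round(1),((proj(d,[p+r[:,0]*L])[0]-[263,106])*600/140).round(1))
g=d['image'].mean(2)
for c in (332,333,334,335): print(c,g[160:192,c].round().astype(int).tolist())
print(r[:,1])
"
```

```text
20 [504.4 -51.4 165.8] [301.2 247.6]
25 [504.5 -51.4 160.8] [300.7 255.6]
30 [504.5 -51.5 155.8] [300.3 263.6]
35 [504.6 -51.5 150.8] [299.9 271.5]
40 [504.7 -51.6 145.8] [299.5 279.4]
70 [505.3 -51.9 115.8] [297.  325.5]
75 [505.4 -51.9 110.8] [296.6 333. ]
80 [505.5 -52.  105.8] [296.2 340.5]
85 [505.6 -52.  100.8] [295.8 347.9]
90 [505.7 -52.1  95.8] [295.5 355.2]
332 [43, 45, 41, 36, 31, 25, 22, 24, 28, 40, 61, 98, 123, 132, 132, 133, 131, 132, 131, 132, 132, 131, 129, 122, 130, 168, 208, 224, 226, 226, 224, 221]
333 [28, 27, 24, 32, 25, 26, 29, 28, 24, 31, 50, 79, 107, 116, 119, 119, 117, 121, 122, 126, 125, 128, 128, 130, 144, 174, 208, 222, 226, 226, 224, 220]
334 [22, 23, 24, 22, 26, 23, 27, 25, 25, 31, 52, 87, 120, 133, 140, 139, 144, 148, 151, 155, 157, 157, 161, 167, 176, 193, 212, 222, 226, 227, 225, 221]
335 [39, 40, 43, 37, 31, 25, 25, 21, 19, 31, 59, 103, 145, 165, 168, 169, 170, 175, 182, 185, 185, 186, 187, 195, 200, 208, 215, 222, 225, 227, 226, 222]
[0.64269106 0.76611176 0.00457843]
```

```bash
python3 -m handwheel '[[[0.015,0.003,-0.004,0,255],[0.015,0.0,0,0,255],[0.015,0,0,0,255],[0,0,0,0,255]]]' 100
python3 -c "
from h import *
st();plan([(503.8,-45.8,100,50.6)],255,20)"
```

```text
time_s: 4.72
ee_pos: [504.1, -50.3, 140.0]
orientation: [13.5, 88.6, -27.2]
contact_force: [-0.5, 0.3, -2.1]
gripper_width: 12.4
t 4.72 pos [504.1 -50.3 140. ] thy 49.4 tilt [ 0.021 -0.011 -1.   ] F [-0.5  0.3 -2.1] w 12.4 j [-10.  17. 101.  -0.  61. -59.]
[[[0.0133,0.0011,-0.001,-0.007,255],[0.0133,0.0011,-0.0011,-0.007,255],[0.0134,0.001,-0.001,-0.007,255]]]
-- [503.8 -45.8 100. ] 50.6
```

```bash
python3 -m handwheel '[[[0.01,0.0025,-0.0025,-0.01,255],[0.01,0.0025,-0.0025,-0.01,255],[0.01,0.001,-0.001,-0.01,255],[0.004,0,0,0,255],[0,0,0,0,255]]]' 100
python3 -c "
from h import *
st();plan([(503.8,-45.8,100,50.6)],255,20)"
```

```text
time_s: 5.13
ee_pos: [504.6, -43.4, 104.0]
orientation: [12.0, 88.6, -27.1]
contact_force: [-0.5, -0.1, -0.3]
gripper_width: 12.7
t 5.13 pos [504.6 -43.4 104. ] thy 51.0 tilt [ 0.022 -0.011 -1.   ] F [-0.5 -0.1 -0.3] w 12.7 j [ -9.  20. 103.  -1.  57. -60.]
[[[0.004,-0.0023,0.0009,0.006,255]]]
-- [503.8 -45.8 100. ] 50.6
```

```bash
python3 -m handwheel '[[[0,-0.003,0.001,0,255],[0.003,-0.0015,0.0005,0,255],[0.003,0,0,0,255],[0,0,0,0,255]]]' 100
cat >> h.py <<'E'
def toe(L=76.7):
    st(); s=bot.state(); r=R(); t=s["ee_pos"]+r[:,0]*L-[500.4,-53.2,0]; u=np.array([np.cos(np.radians(50.6)),np.sin(np.radians(50.6))])
    print("axis radial %.1f tang %.1f tip r %.1f toe z %.1f"%(t[:2]@u,-t[0]*u[1]+t[1]*u[0],t[:2]@u+11,t[2]),"F rad %.1f z %.1f"%(s["contact_force"][:2]@u,s["contact_force"][2]))
E
python3 -c "
from h import *
toe()"
```

```text
time_s: 5.47
ee_pos: [503.4, -48.6, 98.3]
orientation: [12.9, 88.5, -26.2]
contact_force: [-0.3, 0.3, -1.0]
gripper_width: 12.3
t 5.47 pos [503.4 -48.6  98.3] thy 51.0 tilt [ 0.024 -0.012 -1.   ] F [-0.3  0.3 -1. ] w 12.3 j [ -9.  20. 103.  -1.  56. -60.]
axis radial 5.9 tang -1.3 tip r 16.9 toe z 21.6 F rad 0.1 z -1.0
```

Tip radius is 16.9, clear of the ear. Now I'll feel downward in small steps.

```bash
for i in 1; do :; done
python3 -m handwheel '[[[0.0015,0,0,0,255],[0.0015,0,0,0,255],[0,0,0,0,255]]]' | grep -E 'pos|force'
python3 -m handwheel '[[[0.0012,0,0,0,255],[0.001,0,0,0,255]]]'| grep -E 'pos|force'
python3 -m handwheel '[[[0.001,0,0,0,255],[0.001,0,0,0,255]]]'| grep -E 'pos|force'
python3 -c "
from h import *
toe()"
```

```text
ee_pos: [503.7, -48.8, 95.4]
contact_force: [0.1, 0.1, 0.2]
ee_pos: [503.9, -48.8, 93.3]
contact_force: [-0.3, 0.6, 0.2]
ee_pos: [504.0, -48.7, 91.2]
contact_force: [-0.6, -0.2, -1.1]
t 6.05 pos [504.  -48.7  91.2] thy 50.9 tilt [ 0.025 -0.012 -1.   ] F [-0.6 -0.2 -1.1] w 12.4 j [ -9.  21. 103.  -1.  55. -60.]
axis radial 6.3 tang -2.0 tip r 17.3 toe z 14.5 F rad -0.5 z -1.1
```

```bash
for k in 1; do
python3 -m handwheel '[[[0.0008,0,0,0,255]]]' | grep -E 'pos|force'
python3 -m handwheel '[[[0.0008,0,0,0,255]]]'| grep -E 'pos|force'
python3 -m handwheel '[[[0.0008,0,0,0,255]]]'| grep -E 'pos|force'; done
python3 -c "
from h import *
toe()"
```

```text
ee_pos: [504.0, -48.8, 90.3]
contact_force: [-0.9, 0.1, -0.3]
ee_pos: [504.1, -48.7, 89.4]
contact_force: [0.7, -0.1, -0.4]
ee_pos: [504.1, -48.8, 88.5]
contact_force: [0.4, -1.5, -0.2]
t 6.3 pos [504.1 -48.8  88.5] thy 51.0 tilt [ 0.025 -0.012 -1.   ] F [ 0.4 -1.5 -0.2] w 12.7 j [ -9.  21. 103.  -1.  54. -60.]
axis radial 6.3 tang -2.1 tip r 17.3 toe z 11.8 F rad -0.9 z -0.2
```

```bash
python3 -m handwheel '[[[0.0006,0,0,0,255]]]' | grep -E 'pos|force'
python3 -m handwheel '[[[0.0006,0,0,0,255]]]'| grep -E 'pos|force'
python3 -c "
from h import *
toe()"
```

```text
ee_pos: [504.3, -48.8, 88.0]
contact_force: [-1.7, -0.5, 9.2]
ee_pos: [504.6, -48.9, 88.0]
contact_force: [-2.9, -0.7, 11.9]
t 6.47 pos [504.6 -48.9  88. ] thy 50.9 tilt [ 0.026 -0.012 -1.   ] F [-2.9 -0.7 11.9] w 12.3 j [ -9.  21. 103.  -1.  54. -60.]
axis radial 6.5 tang -2.6 tip r 17.5 toe z 11.3 F rad -2.4 z 11.9
```

```bash
python3 -m handwheel '[[[0.0006,0,0,0,255]]]' | grep -E 'pos|force'
python3 -c "
from h import *
toe()"
```

```text
ee_pos: [504.7, -49.0, 88.0]
contact_force: [-5.4, -0.5, 9.6]
t 6.55 pos [504.7 -49.   88. ] thy 51.0 tilt [ 0.026 -0.012 -1.   ] F [-5.4 -0.5  9.6] w 12.8 j [ -9.  21. 103.  -1.  54. -60.]
axis radial 6.6 tang -2.8 tip r 17.6 toe z 11.3 F rad -3.8 z 9.6
```

Contact at TCP z 88.0 with about 10 N on the bearing. I'll back off about 0.7 mm, centre tangentially, and slide outward.

```bash
python3 -m handwheel '[[[-0.0008,0,0,0,255]]]' | grep -E 'pos|force'
python3 -m handwheel '[[[0,0.001,-0.0015,0,255],[0,0.001,-0.001,0,255]]]'| grep -E 'pos|force'
python3 -c "
from h import *
toe(74)"
```

```text
ee_pos: [504.7, -49.0, 89.0]
contact_force: [-0.5, 0.4, -0.1]
ee_pos: [504.1, -45.9, 89.1]
contact_force: [0.8, 0.3, 0.6]
t 6.8 pos [504.1 -45.9  89.1] thy 50.9 tilt [ 0.027 -0.012 -1.   ] F [0.8 0.3 0.6] w 12.5 j [ -9.  21. 103.  -1.  54. -60.]
axis radial 8.6 tang -0.4 tip r 19.6 toe z 15.1 F rad 0.7 z 0.6
```

```bash
python3 -m handwheel '[[[0.0005,0.001,0,0,255],[0,0.002,0,0,255]]]'| grep -E 'pos|force'
python3 -m handwheel '[[[0,0.002,0,0,255]]]'| grep -E 'pos|force'
python3 -c "
from h import *
toe(74)"
```

```text
ee_pos: [505.9, -43.2, 88.4]
contact_force: [0.8, 0.1, -0.4]
ee_pos: [507.2, -41.4, 88.3]
contact_force: [-0.7, 0.0, -1.2]
t 7.05 pos [507.2 -41.4  88.3] thy 50.9 tilt [ 0.027 -0.012 -1.   ] F [-0.7  0.  -1.2] w 12.4 j [ -9.  21. 103.  -1.  54. -59.]
axis radial 14.0 tang 0.1 tip r 25.0 toe z 14.3 F rad -0.4 z -1.2
```

```bash
python3 -m handwheel '[[[-0.0003,0.001,0,0,255]]]'| grep -E 'pos|force'
python3 -m handwheel '[[[0,0.001,0,0,255]]]'| grep -E 'pos|force'
python3 -c "
from h import *
toe(74)"
```

```text
ee_pos: [508.0, -40.4, 88.5]
contact_force: [0.1, -0.3, -1.6]
ee_pos: [508.7, -39.5, 88.5]
contact_force: [0.4, -0.2, -0.2]
t 7.22 pos [508.7 -39.5  88.5] thy 51.0 tilt [ 0.027 -0.012 -1.   ] F [ 0.4 -0.2 -0.2] w 12.3 j [ -8.  21. 103.  -1.  55. -59.]
axis radial 16.5 tang 0.2 tip r 27.5 toe z 14.5 F rad 0.1 z -0.2
```

```bash
python3 -m handwheel '[[[0,0.0008,0,0,255],[-0.0008,0,0,0,255]]]'| grep -E 'pos|force'
python3 -m handwheel '[[[-0.0008,0,0,0,255]]]'| grep -E 'pos|force'
python3 -m handwheel '[[[-0.0008,0,0,0,255]]]'| grep -E 'pos|force'
python3 -c "
from h import *
toe(74)"
```

```text
ee_pos: [509.3, -38.5, 89.1]
contact_force: [-0.3, 0.4, -0.8]
ee_pos: [509.3, -38.5, 89.9]
contact_force: [-0.0, -0.3, -0.8]
ee_pos: [509.3, -38.5, 90.8]
contact_force: [0.0, 0.6, -0.9]
t 7.55 pos [509.3 -38.5  90.8] thy 51.0 tilt [ 0.026 -0.012 -1.   ] F [ 0.   0.6 -0.9] w 12.6 j [ -8.  21. 102.  -1.  55. -59.]
axis radial 17.5 tang 0.4 tip r 28.5 toe z 16.8 F rad 0.4 z -0.9
```

```bash
python3 -m handwheel '[[[-0.0008,0,0,0,255]]]'| grep -E 'pos|force'
python3 -m handwheel '[[[-0.0008,0,0,0,255]]]'| grep -E 'pos|force'
python3 -m handwheel '[[[-0.0008,0,0,0,255]]]'| grep -E 'pos|force'
python3 -c "
from h import *
toe(74)"
```

```text
ee_pos: [509.3, -38.5, 91.7]
contact_force: [0.0, -0.5, -3.3]
ee_pos: [509.1, -38.5, 92.3]
contact_force: [1.4, 0.7, -8.5]
ee_pos: [508.8, -38.6, 92.8]
contact_force: [2.0, -0.2, -9.6]
t 7.8 pos [508.8 -38.6  92.8] thy 51.0 tilt [ 0.025 -0.012 -1.   ] F [ 2.  -0.2 -9.6] w 12.6 j [ -8.  21. 102.  -1.  55. -59.]
axis radial 17.1 tang 0.7 tip r 28.1 toe z 18.9 F rad 1.1 z -9.6
```

The ear was met at z≈91.4, and the load is about 9 N, within the stated range. I'll continue prising.

```bash
python3 -m handwheel '[[[-0.001,0.0002,0,0,255],[-0.001,0.0002,0,0,255]]]'| grep -E 'pos|force'
python3 -m handwheel '[[[-0.001,0.0002,0,0,255],[-0.001,0.0002,0,0,255]]]'| grep -E 'pos|force'
python3 -c "
from h import *
toe(74)"
```

```text
ee_pos: [508.6, -38.6, 94.1]
contact_force: [2.5, -3.1, -10.1]
ee_pos: [508.4, -38.8, 95.7]
contact_force: [0.2, -3.7, -7.8]
t 8.13 pos [508.4 -38.8  95.7] thy 51.0 tilt [ 0.022 -0.014 -1.   ] F [ 0.2 -3.7 -7.8] w 12.6 j [ -8.  21. 102.  -1.  56. -59.]
axis radial 16.4 tang 1.1 tip r 27.4 toe z 21.7 F rad -2.7 z -7.8
```

```bash
python3 -m handwheel '[[[-0.001,0.0007,0.0003,0,255],[-0.001,0.0007,0.0003,0,255]]]'| grep -E 'pos|force'
python3 -m handwheel '[[[-0.001,0.0006,0.0002,0,255],[-0.001,0.0006,0.0002,0,255]]]'| grep -E 'pos|force'
python3 -c "
from h import *
toe(74)"
```

```text
ee_pos: [509.4, -38.0, 97.9]
contact_force: [-0.2, -0.5, -3.5]
ee_pos: [511.1, -36.9, 101.0]
contact_force: [-0.6, -0.1, -1.1]
t 8.47 pos [511.1 -36.9 101. ] thy 50.9 tilt [ 0.023 -0.013 -1.   ] F [-0.6 -0.1 -1.1] w 12.4 j [ -8.  20. 102.  -1.  56. -59.]
axis radial 19.7 tang 0.2 tip r 30.7 toe z 27.1 F rad -0.4 z -1.1
```

```bash
python3 -m handwheel '[[[-0.001,-0.0002,0,0,255],[-0.001,-0.0002,0,0,255],[0,0,0,0,255]]]'| grep -E 'pos|force'
python3 -c "
from h import *
toe(74)
d=avg('scene',3);np.savez('pics/s3.npz',**d)
p=proj(d,[(505,-48,28)])[0];u,v=p.round().astype(int)
A=cv2.resize(d['image'][v-40:v+40,u-50:u+50].astype(np.uint8),(750,600),interpolation=cv2.INTER_CUBIC);cv2.imwrite('pics/g3.png',A[:,:,::-1])"
```

```text
ee_pos: [511.7, -36.7, 104.7]
contact_force: [-0.0, 0.5, -0.9]
t 8.72 pos [511.7 -36.7 104.7] thy 51.0 tilt [ 0.026 -0.012 -1.   ] F [-0.   0.5 -0.9] w 12.8 j [ -8.  20. 102.  -1.  57. -59.]
axis radial 20.4 tang -0.3 tip r 31.4 toe z 30.7 F rad 0.4 z -0.9
```

View pics/g3.png

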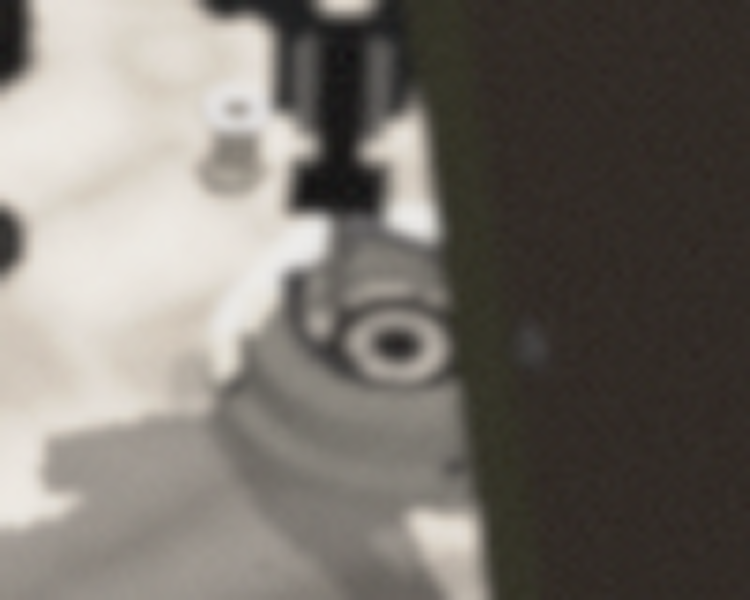

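The view shows the pick lifted over the bore edge, with the end of the ring in shadow and hard to judge. I'll lower a little while watching the force, then withdraw inward and lift clear.

```bash
python3 -m handwheel '[[[0.001,0,0,0,255],[0.001,0,0,0,255]]]'| grep -E 'pos|force'
python3 -m handwheel '[[[0.0008,0,0,0,255]]]'| grep -E 'pos|force'
python3 -c "
from h import *
toe(74)"
```

```text
ee_pos: [511.6, -36.8, 102.2]
contact_force: [0.1, 0.0, -0.6]
ee_pos: [511.6, -36.8, 101.2]
contact_force: [-0.3, 0.4, -0.7]
t 9.12 pos [511.6 -36.8 101.2] thy 51.0 tilt [ 0.025 -0.012 -1.   ] F [-0.3  0.4 -0.7] w 13.3 j [ -8.  20. 102.  -1.  56. -59.]
axis radial 20.2 tang -0.2 tip r 31.2 toe z 27.3 F rad 0.2 z -0.7
```

```bash
python3 -m handwheel '[[[0.0008,0,0,0,255],[0,-0.003,0,0,255],[0,-0.004,0,0,255],[0,-0.004,0,0,255]]]'| grep -E 'pos|force'
python3 -c "
from h import *
toe(74)"
```

```text
ee_pos: [504.2, -45.6, 99.7]
contact_force: [-0.4, -0.9, -1.1]
t 9.45 pos [504.2 -45.6  99.7] thy 51.0 tilt [ 0.024 -0.012 -1.   ] F [-0.4 -0.9 -1.1] w 12.7 j [ -9.  20. 103.  -1.  56. -60.]
axis radial 8.7 tang -0.0 tip r 19.7 toe z 25.7 F rad -0.9 z -1.1
```

```bash
python3 -m handwheel '[[[-0.015,0,0,0,255],[-0.025,0,0,0,255],[-0.025,0,0,0,255],[-0.015,0,0,0,255],[0,0,0,0,255]]]'| grep -E 'pos|force'
python3 -c "
from h import *
st();plan([(502.2,-189.7,187,9.8)],255)"
```

```text
ee_pos: [499.7, -46.6, 181.6]
contact_force: [1.0, 0.0, -0.2]
t 9.87 pos [499.7 -46.6 181.6] thy 50.9 tilt [ 0.02  -0.012 -1.   ] F [ 1.   0.  -0.2] w 12.6 j [ -9.  13.  99.  -1.  66. -60.]
[[[-0.0009,-0.0182,0.0154,0.12,255],[-0.0009,-0.0163,0.0174,0.119,255],[-0.0009,-0.0141,0.0193,0.12,255],[-0.0009,-0.0117,0.0208,0.119,255],[-0.0009,-0.0091,0.022,0.12,255]]]
[[[-0.0009,-0.0064,0.023,0.119,255]]]
-- [ 502.2 -189.7  187. ] 9.8
```

```bash
python3 -m handwheel '[[[-0.001,-0.018,0.0155,0.119,255],[-0.001,-0.0165,0.0175,0.119,255],[-0.001,-0.014,0.019,0.119,255],[-0.001,-0.0115,0.021,0.119,255],[-0.001,-0.009,0.022,0.119,255]]]'| grep -E 'pos|force'
python3 -m handwheel '[[[0,-0.003,0.013,0.08,255],[0,0,0,0,255],[0,0,0,0,255]]]'| grep -E 'pos|force'
python3 -c "
from h import *
st();plan([(502.2,-189.7,187,9.8)],255)
d=avg('scene',3);np.savez('pics/s4.npz',**d)
p=proj(d,[(500,-53,28)])[0];u,v=p.round().astype(int)
A=cv2.resize(d['image'][v-30:v+30,u-40:u+40].astype(np.uint8),(800,600),interpolation=cv2.INTER_CUBIC);cv2.imwrite('pics/g4.png',A[:,:,::-1])"
```

```text
ee_pos: [500.4, -167.3, 185.3]
contact_force: [-0.4, -0.5, -1.1]
ee_pos: [499.4, -185.6, 182.3]
contact_force: [-1.3, -0.0, -0.6]
t 10.53 pos [ 499.4 -185.6  182.3] thy 10.5 tilt [ 0.017 -0.01  -1.   ] F [-1.3 -0.  -0.6] w 12.9 j [-24.  17.  94.  -0.  68. -35.]
[[[-0.0047,0.002,0.0046,0.012,255]]]
-- [ 502.2 -189.7  187. ] 9.8
```

View pics/g4.png

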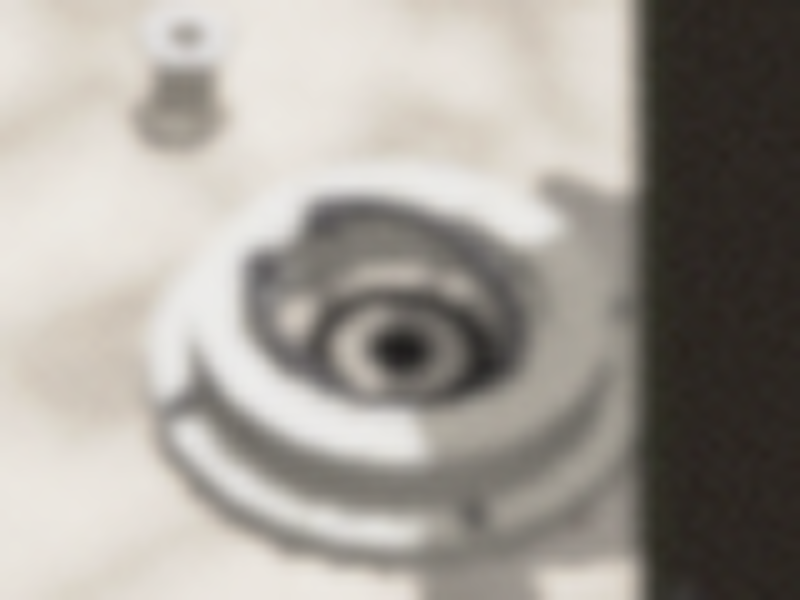

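The housing is clear, and a dark shape now reaches the body's top edge near (265,270), consistent with a raised ear. I'll confirm it numerically and bring the pick over the stand.

```bash
python3 -m handwheel '[[[0.005,0.0015,0.0025,0.006,255],[0.005,0.0015,0.0025,0.006,255],[0,0,0,0,255]]]'| grep -E 'pos|force'
python3 -c "
from h import *
st();plan([(502.2,-189.7,187,9.8)],255)
d=load('pics/s4.npz');p=proj(d,[(500,-53,28)])[0];o=p.round()-[40,30]
a=np.radians(50.6)
for r,z in((27.3,22.5),(30.3,30),(30.3,32.5),(35,32.5),(25.3,32.5)): print(r,z,((proj(d,[(500.4+r*np.cos(a),-53.2+r*np.sin(a),z)])[0]-o)*10).round())
"
```

```text
ee_pos: [504.4, -187.4, 172.1]
contact_force: [-0.4, 0.4, -1.2]
t 10.93 pos [ 504.4 -187.4  172.1] thy 10.2 tilt [ 0.019 -0.01  -1.   ] F [-0.4  0.4 -1.2] w 12.7 j [-24.  18.  94.  -0.  67. -34.]
[[[-0.0149,-0.0026,0.0019,0.007,255]]]
-- [ 502.2 -189.7  187. ] 9.8
27.3 22.5 [274. 307.]
30.3 30 [261. 283.]
30.3 32.5 [262. 275.]
35 32.5 [240. 274.]
25.3 32.5 [284. 276.]
```

```bash
python3 -m handwheel '[[[0.005,-0.0013,0.001,0.004,255],[0.005,-0.0008,0.0007,0.003,255],[0,0,0,0,255]]]'| grep -E 'pos|force'
python3 -c "
from h import *
st();plan([(502.2,-189.7,150,9.8)],255)
"
```

```text
ee_pos: [502.8, -189.0, 160.5]
contact_force: [0.2, -1.0, -1.4]
t 11.18 pos [ 502.8 -189.   160.5] thy 9.8 tilt [ 0.018 -0.01  -1.   ] F [ 0.2 -1.  -1.4] w 12.8 j [-24.  19.  95.  -0.  65. -34.]
[[[0.0105,-0.0007,0.0006,0.001,255]]]
-- [ 502.2 -189.7  150. ] 9.8
```

```bash
python3 -m handwheel '[[[0.01,-0.0006,0.0004,0,255],[0.006,-0.0003,0.0001,0,255],[0,0,0,0,255]]]'| grep -E 'pos|force'
python3 -c "
from h import *
st();plan([(502.2,-189.7,130,9.8)],255)
"
```

```text
ee_pos: [502.0, -189.8, 142.6]
contact_force: [0.0, -0.1, -1.9]
t 11.43 pos [ 502.  -189.8  142.6] thy 9.9 tilt [ 0.018 -0.01  -1.   ] F [ 0.  -0.1 -1.9] w 12.4 j [-25.  20.  96.  -0.  63. -34.]
[[[0.0126,0.0002,-0.0,0.001,255]]]
-- [ 502.2 -189.7  130. ] 9.8
```

```bash
python3 -m handwheel '[[[0.006,-0.0001,-0.0001,0,255],[0.006,-0.0001,-0.0001,0,255]]]'| grep -E 'pos|force'
python3 -m handwheel '[[[0.006,-0.0001,-0.0001,0,255],[0.005,-0.0001,-0.0001,0,255]]]'| grep -E 'pos|force'
python3 -c "
from h import *
st();plan([(502.2,-189.7,98,9.8)],255)
"
```

```text
ee_pos: [502.3, -189.9, 130.3]
contact_force: [0.0, -0.1, -0.7]
ee_pos: [502.2, -189.8, 117.9]
contact_force: [0.6, -1.2, -0.6]
t 11.77 pos [ 502.2 -189.8  117.9] thy 9.9 tilt [ 0.019 -0.01  -1.   ] F [ 0.6 -1.2 -0.6] w 12.6 j [-25.  22.  97.  -0.  60. -34.]
[[[0.0199,0.0,-0.0001,0.001,255]]]
-- [ 502.2 -189.7   98. ] 9.8
```

```bash
python3 -m handwheel '[[[0.006,-0.0001,-0.0001,0,255],[0.006,-0.0001,-0.0001,0,255]]]'| grep -E 'pos|force'
python3 -m handwheel '[[[0.004,-0.0001,-0.0001,0,255],[0.003,-0.0001,-0.0001,0,255]]]'| grep -E 'pos|force'
python3 -m handwheel '[[[0.001,0,0,0,255],[0.001,0,0,0,255]]]'| grep -E 'pos|force'
python3 -c "
from h import *
st()"
```

```text
ee_pos: [502.2, -189.8, 104.7]
contact_force: [-1.4, -0.2, -0.9]
ee_pos: [501.8, -189.5, 96.0]
contact_force: [-0.1, 0.3, -0.3]
ee_pos: [501.7, -189.5, 93.2]
contact_force: [0.1, -0.4, -0.2]
t 12.27 pos [ 501.7 -189.5   93.2] thy 9.9 tilt [ 0.017 -0.01  -1.   ] F [ 0.1 -0.4 -0.2] w 12.5 j [-25.  24.  98.  -0.  57. -34.]
```

```bash
python3 -m handwheel '[[[0.0007,0,0,0,255]]]'| grep -E 'pos|force'
python3 -m handwheel '[[[0.0006,0,0,0,255]]]'| grep -E 'pos|force'
```

```text
ee_pos: [501.9, -189.5, 93.0]
contact_force: [-4.6, 2.5, 12.8]
ee_pos: [502.0, -189.6, 93.0]
contact_force: [-3.6, 1.9, 7.1]
```

Seated: there is firm contact at the home height. Releasing.

```bash
python3 -m handwheel '[[[-0.0003,0,0,0,215],[0,0,0,0,200],[0,0,0,0,170],[0,0,0,0,130],[0,0,0,0,120]]]' 40| grep -E 'pos|force|wid'
python3 -m handwheel '[[[-0.005,0,0,0,120],[-0.015,0,0,0,120],[-0.03,0,0,0,120],[-0.04,0,0,0,120],[-0.02,0,0,0,120]]]'| grep -E 'pos|force|wid'
python3 -c "
from h import *
st();plan([(430,-150,240,20)],120)"
```

```text
ee_pos: [502.6, -189.8, 94.4]
contact_force: [0.0, -0.5, -0.3]
gripper_width: 45.2
ee_pos: [498.3, -187.7, 204.5]
contact_force: [0.9, 0.3, 1.2]
gripper_width: 45.4
t 13.27 pos [ 498.3 -187.7  204.5] thy 9.8 tilt [ 0.01  -0.007 -1.   ] F [0.9 0.3 1.2] w 45.4 j [-25.  16.  92.  -0.  71. -34.]
[[[-0.0118,-0.0203,-0.0163,-0.059,120],[-0.0119,-0.0193,-0.0174,-0.059,120],[-0.0118,-0.0182,-0.0186,-0.059,120]]]
-- [ 430. -150.  240.] 20.0
```

```bash
python3 -m handwheel '[[[-0.01,-0.03,0.02,-0.1,120],[-0.01,-0.03,0.02,-0.1,120],[-0.01,-0.03,0.02,-0.1,120],[0,-0.03,0.02,-0.1,120],[0,0,0,0,120]]]'| grep -E 'pos|force|wid'
cat >> h.py <<'E'
def rect(d,c,h,z,n=400):
    u=np.linspace(h,-h,n); X,Y=np.meshgrid(c[1]+u,c[0]+u)
    p=proj(d,np.c_[Y.ravel(),X.ravel(),np.full(n*n,z)]).astype(np.float32).reshape(n,n,2)
    return cv2.remap(d["image"].astype(np.uint8),p[...,0],p[...,1],cv2.INTER_CUBIC)
E
python3 -c "
from h import *
st()
T=avg('top',4);S=avg('scene',4);np.savez('pics/T5.npz',**T);np.savez('pics/S5.npz',**S)
A=rect(T,(500.8,-53.6),40,30,400);C=cv2.resize(T['image'][180:225,365:412].astype(np.uint8),(200,200));D=cv2.resize(S['image'][130:220,340:430].astype(np.uint8),(200,200))
p=proj(S,[(500,-53,28)])[0].round().astype(int);B=cv2.resize(S['image'][p[1]-18:p[1]+18,p[0]-18:p[0]+18].astype(np.uint8),(400,400),interpolation=cv2.INTER_CUBIC)
cv2.imwrite('pics/g5.png',np.vstack([np.hstack([A,B]),np.hstack([C,D,C*0,C*0])])[:,:,::-1])"
```

```text
ee_pos: [408.4, -303.8, 244.3]
contact_force: [1.2, 0.2, -0.3]
gripper_width: 45.2
t 13.68 pos [ 408.4 -303.8  244.3] thy 34.2 tilt [ 0.02  -0.013 -1.   ] F [ 1.2  0.2 -0.3] w 45.2 j [-41.  11.  94.   0.  74. -75.]
```

View pics/g5.png

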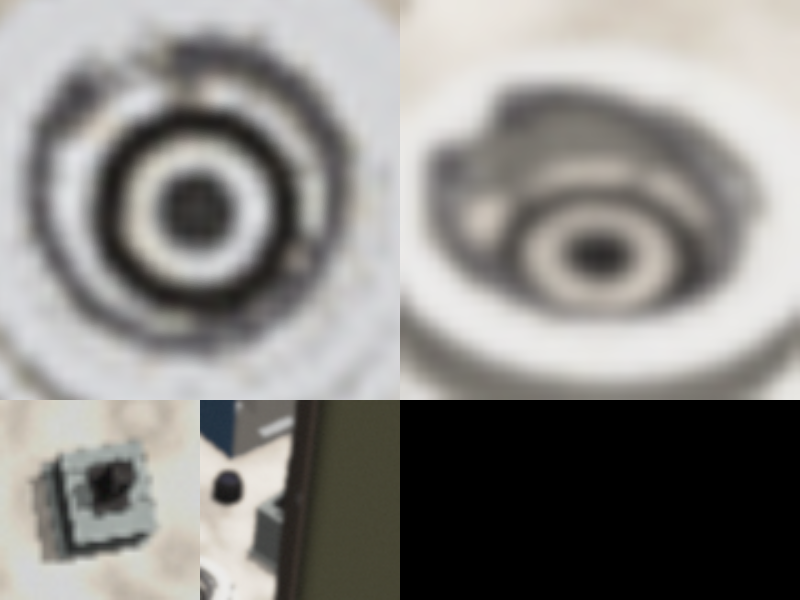

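The raised ear sits on the lip at rectified pixel (78,95), giving r≈31 mm at about 50° and ear centre about (520.5,-29.7). The pick is upright in its stand (lower-left inset). Now I'll grasp the ear with the jaws radial.

```bash
python3 -c "
from h import *
plan([(520,-30,190,50.6)],160)"
```

```text
[[[0.0066,0.03,-0.0204,-0.036,160],[0.0066,0.0308,-0.0193,-0.037,160],[0.0066,0.0314,-0.0181,-0.036,160],[0.0067,0.0321,-0.017,-0.037,160],[0.0066,0.0327,-0.0158,-0.036,160]]]
[[[0.0067,0.0332,-0.0146,-0.037,160],[0.0066,0.0338,-0.0133,-0.036,160],[0.0067,0.0342,-0.0121,-0.037,160]]]
-- [520.  -29.9 190. ] 50.6
```

```bash
python3 -m handwheel '[[[0.004,0.03,-0.02,-0.037,160],[0.004,0.031,-0.019,-0.037,160],[0.004,0.0315,-0.018,-0.037,160],[0.004,0.032,-0.017,-0.037,160],[0.006,0.0325,-0.016,-0.037,160]]]' 35| grep -E 'pos|force|wid'
python3 -m handwheel '[[[0.007,0.033,-0.0145,-0.037,160],[0.01,0.026,-0.01,-0.037,160],[0.01,0.012,-0.005,-0.02,160],[0,0,0,0,160]]]'| grep -E 'pos|force|wid'
python3 -c "
from h import *
st();plan([(520,-30,110,50.6)],160)"
```

```text
ee_pos: [481.4, -128.0, 219.9]
contact_force: [1.8, -0.1, 0.3]
gripper_width: 31.4
ee_pos: [512.1, -44.5, 190.2]
contact_force: [0.1, -0.5, -0.4]
gripper_width: 31.5
t 14.83 pos [512.1 -44.5 190.2] thy 50.7 tilt [ 0.019 -0.012 -1.   ] F [ 0.1 -0.5 -0.4] w 31.5 j [ -9.  14.  97.  -1.  68. -59.]
[[[0.0267,0.0054,-0.001,0.001,160],[0.0268,0.0054,-0.001,0.0,160],[0.0267,0.0054,-0.0011,0.001,160]]]
-- [520. -30. 110.] 50.6
```

```bash
python3 -m handwheel '[[[0.025,0.0055,-0.001,0,160],[0.025,0.0055,-0.001,0,160],[0.025,0.005,-0.001,0,160],[0.015,0,0,0,160],[0,0,0,0,160]]]' 35| grep -E 'pos|force|wid'
python3 -c "
from h import *
st();plan([(520,-30,60,50.6)],160)"
```

```text
ee_pos: [522.9, -29.4, 98.9]
contact_force: [-0.6, -0.2, -0.4]
gripper_width: 31.8
t 15.25 pos [522.9 -29.4  98.9] thy 50.8 tilt [ 0.022 -0.012 -1.   ] F [-0.6 -0.2 -0.4] w 31.8 j [ -7.  22. 100.  -1.  57. -57.]
[[[0.0389,-0.0023,-0.0019,0.003,160]]]
-- [520. -30.  60.] 50.6
```

```bash
python3 -m handwheel '[[[0.018,-0.0012,-0.0015,0,160],[0.015,-0.001,-0.0012,0,160],[0.01,0,-0.0003,0,160],[0,0,0,0,160]]]' 35| grep -E 'pos|force|wid'
python3 -c "
from h import *
st();plan([(520,-30,32,50.6)],160)"
```

```text
ee_pos: [521.3, -31.0, 57.7]
contact_force: [-0.4, -0.5, -0.6]
gripper_width: 31.8
t 15.58 pos [521.3 -31.   57.7] thy 50.6 tilt [ 0.025 -0.013 -1.   ] F [-0.4 -0.5 -0.6] w 31.8 j [ -7.  25. 102.  -1.  51. -57.]
[[[0.0257,-0.0001,-0.0016,0.0,160]]]
-- [520. -30.  32.] 50.6
```

```bash
python3 -m handwheel '[[[0.01,0,-0.001,0,160],[0.01,0,-0.001,0,160],[0.003,0,-0.0003,0,160],[0,0,0,0,160]]]' 35| grep -E 'pos|force|wid'
python3 -c "
from h import *
st();plan([(520,-30,29,50.6)],160)"
```

```text
ee_pos: [521.5, -30.4, 35.5]
contact_force: [-0.3, -0.3, 1.3]
gripper_width: 31.5
t 15.92 pos [521.5 -30.4  35.5] thy 50.6 tilt [ 0.029 -0.013 -1.   ] F [-0.3 -0.3  1.3] w 31.5 j [ -7.  27. 102.  -1.  49. -57.]
[[[0.0065,-0.0007,-0.0014,-0.001,160]]]
-- [520. -30.  29.] 50.6
```

```bash
python3 -m handwheel '[[[0.004,-0.0005,-0.001,0,160],[0.0024,0,-0.0006,0,160],[0,0,0,0,160]]]' 35| grep -E 'pos|force|wid'
python3 -m handwheel '[[[0,0,0,0,200],[0,0,0,0,205]]]' 35| grep -E 'pos|force|wid'
python3 -c "
from h import *
st();plan([(520,-30,29,50.6)],160)"
```

```text
ee_pos: [520.5, -29.8, 29.1]
contact_force: [0.1, -0.3, -0.3]
gripper_width: 32.0
ee_pos: [520.6, -29.7, 29.3]
contact_force: [-0.3, -0.8, 0.5]
gripper_width: 16.8
t 16.33 pos [520.6 -29.7  29.3] thy 50.6 tilt [ 0.03  -0.014 -0.999] F [-0.3 -0.8  0.5] w 16.8 j [ -7.  28. 103.  -1.  48. -57.]
[[[0.0003,-0.0006,-0.0003,-0.001,160]]]
-- [520. -30.  29.] 50.6
```

```bash
python3 -m handwheel '[[[0.0006,0,0,0,205],[0,0,0,0,255],[0,0,0,0,255],[0,0,0,0,255]]]' 35| grep -E 'pos|force|wid'
python3 -m handwheel '[[[0,0,0,0,255],[0,0,0,0,255]]]' 35| grep -E 'pos|force|wid'
python3 -c "
from h import *
st()"
```

```text
ee_pos: [520.9, -29.6, 29.2]
contact_force: [-0.1, 1.3, 0.1]
gripper_width: 7.0
ee_pos: [521.0, -29.5, 29.4]
contact_force: [-0.2, 1.6, 0.4]
gripper_width: 6.9
t 16.83 pos [521.  -29.5  29.4] thy 50.6 tilt [ 0.031 -0.013 -0.999] F [-0.2  1.6  0.4] w 6.9 j [ -7.  28. 103.  -1.  48. -57.]
```

Width 6.9 is less than the ear's diameter (the handle read about 1.2 under), so this may be a shallow bite. I'll reopen a little, go lower and re-grip.

```bash
python3 -m handwheel '[[[0,0,0,0,205],[0.0012,0,0,0,205],[0.0008,0,0,0,205]]]' 35| grep -E 'pos|force|wid'
python3 -c "
from h import *
st()"
```

```text
ee_pos: [521.2, -29.7, 27.4]
contact_force: [0.2, 0.5, 0.5]
gripper_width: 16.6
t 17.08 pos [521.2 -29.7  27.4] thy 50.6 tilt [ 0.031 -0.014 -0.999] F [0.2 0.5 0.5] w 16.6 j [ -7.  28. 103.  -1.  47. -57.]
```

```bash
python3 -m handwheel '[[[-0.0003,0,0,0,225],[0,0,0,0,225],[0,0,0,0,255]]]' 35| grep -E 'pos|force|wid'
python3 -m handwheel '[[[0,0,0,0,255],[0,0,0,0,255],[0,0,0,0,255]]]' 35| grep -E 'pos|force|wid'
```

```text
ee_pos: [521.4, -29.7, 27.6]
contact_force: [1.5, 1.6, 0.3]
gripper_width: 7.0
ee_pos: [521.4, -29.6, 27.7]
contact_force: [0.6, 1.6, 0.5]
gripper_width: 6.7
```

```bash
python3 -m handwheel '[[[-0.001,0,0,0,255],[-0.001,0,0,0,255]]]' 45| grep -E 'pos|force|wid'
python3 -m handwheel '[[[-0.0015,0,0,0,255],[-0.002,0,0,0,255]]]' | grep -E 'pos|force|wid'
python3 -m handwheel '[[[-0.002,0,0,0,255],[-0.002,0,0,0,255]]]' | grep -E 'pos|force|wid'
```

```text
ee_pos: [521.1, -29.4, 29.5]
contact_force: [-0.1, 0.7, -0.1]
gripper_width: 5.8
ee_pos: [520.7, -29.4, 33.0]
contact_force: [0.1, 1.0, -0.1]
gripper_width: 5.9
ee_pos: [520.5, -29.5, 37.4]
contact_force: [0.0, -0.7, 0.1]
gripper_width: 6.0
```

```bash
python3 -m handwheel '[[[-0.004,0,0,0,255],[-0.006,0,0,0,255],[-0.008,0,0,0,255],[-0.01,0,0,0,255],[-0.01,0,0,0,255]]]' | grep -E 'pos|force|wid'
python3 -m handwheel '[[[-0.01,0,0,0,255],[-0.006,0,0,0,255],[-0.002,0,0,0,255],[0,0,0,0,255]]]' | grep -E 'pos|force|wid'
python3 -c "
from h import *
st()
d=avg('scene',3);np.savez('pics/s6.npz',**d)
p=proj(d,[bot.state()['ee_pos']])[0];u,v=p.round().astype(int)
A=cv2.resize(d['image'][v-40:v+60,u-60:u+73].astype(np.uint8),(800,600),interpolation=cv2.INTER_CUBIC);cv2.imwrite('pics/g6.png',A[:,:,::-1])"
```

```text
ee_pos: [518.6, -29.0, 77.9]
contact_force: [0.3, 1.0, -0.6]
gripper_width: 6.2
ee_pos: [519.3, -28.9, 101.9]
contact_force: [0.2, 0.7, -0.5]
gripper_width: 6.0
t 18.83 pos [519.3 -28.9 101.9] thy 50.6 tilt [ 0.034 -0.014 -0.999] F [ 0.2  0.7 -0.5] w 6.0 j [ -7.  21. 101.  -1.  56. -57.]
```

View pics/g6.png

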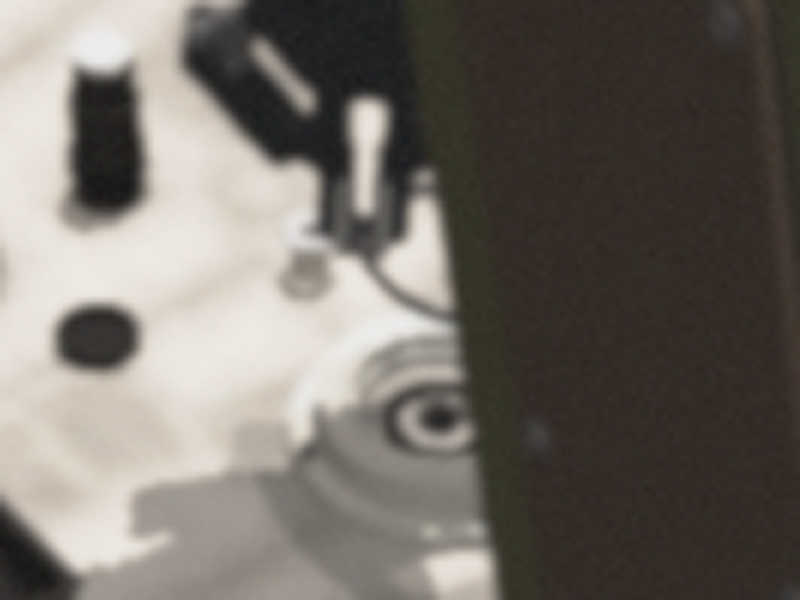

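The ring hangs level from the fingers: its wire arc runs from (365,250) to (455,320), and the bore is empty. Carrying it to the tray.

```bash
python3 -c "
from h import *
plan([(578.5,225,100,50.6)],255,26)
T=load('pics/T.npz')
for q in((291,127),(326,132)): print(ray(T,q,100).round(),ray(T,q,60).round())"
```

```text
[[[0.0001,0.0213,-0.0105,-0.0,255],[0.0001,0.0213,-0.0105,-0.0,255],[0.0001,0.0213,-0.0105,-0.0,255],[0.0,0.0213,-0.0105,-0.0,255],[0.0001,0.0213,-0.0105,-0.0,255]]]
[[[0.0,0.0212,-0.0104,-0.0,255],[0.0001,0.0213,-0.0105,-0.0,255],[0.0,0.0212,-0.0104,-0.0,255],[0.0001,0.0213,-0.0105,-0.0,255],[0.0,0.0212,-0.0104,-0.0,255]]]
[[[0.0001,0.0213,-0.0105,-0.001,255]]]
-- [578.5 225.  100. ] 50.6
[689.  60. 100.] [701.  64.  60.]
[673. -29. 100.] [685. -28.  60.]
```

```bash
python3 -m handwheel '[[[0,0.01,-0.005,0,255],[0,0.018,-0.009,0,255],[0,0.021,-0.0105,0,255],[0,0.021,-0.0105,0,255],[0,0.021,-0.0105,0,255]]]' 45| grep -E 'pos|force|wid'
python3 -m handwheel '[[[0,0.021,-0.0105,0,255],[0,0.021,-0.0105,0,255],[0,0.021,-0.0105,0,255],[0,0.018,-0.009,0,255],[0,0.012,-0.006,0,255]]]' | grep -E 'pos|force|wid'
python3 -m handwheel '[[[0,0.006,-0.003,0,255],[0,0,0,0,255],[0,0,0,0,255]]]' | grep -E 'pos|force|wid'
python3 -c "
from h import *
st();plan([(578.5,225,60,50.6)],255,26)"
```

```text
ee_pos: [541.2, 72.7, 97.5]
contact_force: [-0.1, 0.6, 0.1]
gripper_width: 5.8
ee_pos: [564.1, 184.2, 93.3]
contact_force: [0.5, 0.2, -0.4]
gripper_width: 6.0
ee_pos: [565.0, 194.0, 91.6]
contact_force: [0.2, -0.4, -0.7]
gripper_width: 6.1
t 20.07 pos [565.  194.   91.6] thy 50.5 tilt [ 0.02  -0.015 -1.   ] F [ 0.2 -0.4 -0.7] w 6.1 j [ 16.  31.  87.  -1.  61. -34.]
[[[0.0158,0.0163,-0.0047,-0.001,255],[0.0158,0.0162,-0.0046,-0.001,255]]]
-- [578.5 225.   60. ] 50.6
```

```bash
python3 -m handwheel '[[[0.005,0.013,-0.004,0,255],[0.01,0.013,-0.004,0,255],[0.01,0.007,-0.002,0,255],[0.006,0.002,0,0,255],[0,0,0,0,255]]]' | grep -E 'pos|force|wid'
python3 -m handwheel '[[[0.01,0,0,0,255],[0.015,0,0,0,255],[0.01,0,0,0,255],[0,0,0,0,255]]]' | grep -E 'pos|force|wid'
python3 -c "
from h import *
st()"
```

```text
ee_pos: [580.9, 223.4, 58.9]
contact_force: [-0.1, -0.5, -2.0]
gripper_width: 6.1
ee_pos: [581.5, 220.1, 21.8]
contact_force: [-0.4, -0.3, -0.2]
gripper_width: 5.6
t 20.82 pos [581.5 220.1  21.8] thy 50.1 tilt [ 0.02  -0.016 -1.   ] F [-0.4 -0.3 -0.2] w 5.6 j [ 18.  39.  85.  -2.  55. -31.]
```

```bash
python3 -m handwheel '[[[0.006,0,0,0,255],[0.005,0,0,0,255],[0.002,0,0,0,255]]]' | grep -E 'pos|force|wid'
python3 -m handwheel '[[[0.001,0,0,0,255],[0.001,0,0,0,255]]]' | grep -E 'pos|force|wid'
python3 -m handwheel '[[[0.001,0,0,0,255]]]' | grep -E 'pos|force|wid'
```

```text
ee_pos: [582.8, 219.8, 9.5]
contact_force: [0.5, 2.6, 3.9]
gripper_width: 5.8
ee_pos: [583.6, 220.1, 8.4]
contact_force: [0.4, 1.5, 3.9]
gripper_width: 6.3
ee_pos: [583.9, 220.2, 7.9]
contact_force: [-0.3, 0.8, 4.9]
gripper_width: 6.0
```

```bash
python3 -m handwheel '[[[0.001,0,0,0,255],[0.001,0,0,0,255]]]' | grep -E 'pos|force|wid'
python3 -m handwheel '[[[0.001,0,0,0,255],[0.001,0,0,0,255]]]' | grep -E 'pos|force|wid'
python3 -c "
from h import *
st()
d=avg('scene',3);np.savez('pics/s7.npz',**d);t=avg('top',3);np.savez('pics/t7.npz',**t)
print(proj(d,[bot.state()['ee_pos']])[0])"
```

```text
ee_pos: [584.3, 220.4, 6.6]
contact_force: [-0.5, 2.3, 4.4]
gripper_width: 5.9
ee_pos: [584.7, 220.6, 5.1]
contact_force: [0.6, 1.9, 5.7]
gripper_width: 6.2
t 21.65 pos [584.7 220.6   5.1] thy 50.1 tilt [ 0.028 -0.013 -1.   ] F [0.6 1.9 5.7] w 6.2 j [ 18.  41.  85.  -2.  53. -31.]
[204.94821009 249.69555342]
```

```bash
python3 -m handwheel '[[[0.001,0,0,0,255],[0.0008,0,0,0,255]]]' 35| grep -E 'pos|force|wid'
python3 -m handwheel '[[[0.0007,0,0,0,255]]]' | grep -E 'pos|force|wid'
```

```text
ee_pos: [585.0, 220.7, 4.0]
contact_force: [-1.1, 0.8, 5.8]
gripper_width: 6.0
ee_pos: [585.2, 220.8, 3.6]
contact_force: [-1.0, 1.4, 6.2]
gripper_width: 6.0
```

```bash
python3 -m handwheel '[[[0.0007,0,0,0,255],[0.0006,0,0,0,255]]]' 25| grep -E 'pos|force|wid'
python3 -m handwheel '[[[0,0,0,0,232],[0,0,0,0,226],[0,0,0,0,218],[0,0,0,0,205],[0,0,0,0,205]]]' | grep -E 'pos|force|wid'
```

```text
ee_pos: [585.5, 220.9, 2.9]
contact_force: [-1.2, 1.8, 6.5]
gripper_width: 5.8
ee_pos: [585.5, 220.7, 2.6]
contact_force: [0.8, 1.0, 2.1]
gripper_width: 16.7
```

```bash
python3 -m handwheel '[[[-0.001,0,0,0,190],[-0.004,0,0,0,190],[-0.01,0,0,0,190],[-0.03,0,0,0,190],[-0.04,0,0,0,190]]]' | grep -E 'pos|force|wid'
python3 -m handwheel '[[[-0.04,0,0,0,190],[-0.04,0,0,0,190],[-0.02,0,0,0,190],[0,-0.02,0.02,0,190],[0,-0.03,0.028,0,190]]]' | grep -E 'pos|force|wid'
python3 -c "
from h import *
st();plan([(350,-200,230,20)],190)"
```

```text
ee_pos: [578.5, 220.0, 82.2]
contact_force: [0.2, 0.0, 0.1]
gripper_width: 21.4
ee_pos: [581.4, 156.9, 201.0]
contact_force: [1.4, -0.1, -1.0]
gripper_width: 21.3
t 23.62 pos [581.4 156.9 201. ] thy 50.5 tilt [ 0.026 -0.014 -1.   ] F [ 1.4 -0.1 -1. ] w 21.3 j [ 12.  25.  81.  -1.  73. -38.]
[[[-0.0026,-0.0384,0.0044,0.048,190],[-0.0026,-0.0382,0.0062,0.048,190],[-0.0026,-0.0378,0.0081,0.049,190],[-0.0026,-0.0374,0.0099,0.048,190],[-0.0027,-0.0369,0.0117,0.049,190]]]
[[[-0.0026,-0.0362,0.0135,0.048,190],[-0.0027,-0.0356,0.0152,0.049,190],[-0.0026,-0.0348,0.0169,0.048,190],[-0.0027,-0.0339,0.0186,0.049,190],[-0.0026,-0.0329,0.0202,0.048,190]]]
[[[-0.0027,-0.032,0.0217,0.049,190]]]
-- [ 350. -200.  230.] 20.0
```

```bash
python3 -m handwheel '[[[-0.0026,-0.038,0.0045,0.048,190],[-0.0026,-0.038,0.006,0.048,190],[-0.0026,-0.038,0.008,0.048,190],[-0.0026,-0.037,0.01,0.048,190],[-0.0026,-0.037,0.0115,0.048,190]]]' | grep -E 'pos|force|wid'
python3 -m handwheel '[[[-0.0026,-0.036,0.0135,0.048,190],[-0.0026,-0.0355,0.015,0.048,190],[-0.0026,-0.035,0.017,0.048,190],[-0.0026,-0.03,0.0185,0.048,190],[0,0,0,0,190]]]' | grep -E 'pos|force|wid'
python3 -c "
from h import *
st()
T=avg('top',4);S=avg('scene',4);np.savez('pics/T8.npz',**T);np.savez('pics/S8.npz',**S)
a=T['image'].astype(np.uint8);b=S['image'].astype(np.uint8)
f=lambda i,s:cv2.resize(i,s,interpolation=cv2.INTER_CUBIC)
tr=np.clip(a[150:215,198:286].astype(float)*2,0,255).astype(np.uint8)
ts=np.clip(b[200:300,155:280].astype(float)*2,0,255).astype(np.uint8)
im=np.vstack([np.hstack([f(tr,(400,300)),f(ts,(400,300))]),np.hstack([f(a[145:230,295:415],(400,300)),f(b[120:245,250:417],(400,300))])])
cv2.imwrite('pics/g8.png',im[:,:,::-1])"
```

```text
ee_pos: [472.2, -11.4, 217.6]
contact_force: [0.9, -0.1, 0.4]
gripper_width: 21.7
ee_pos: [380.7, -146.3, 232.0]
contact_force: [0.2, 0.2, -0.1]
gripper_width: 21.8
t 24.45 pos [ 380.7 -146.3  232. ] thy 24.4 tilt [ 0.034 -0.018 -0.999] F [ 0.2  0.2 -0.1] w 21.8 j [-26.  -3. 109.  -0.  71. -51.]
```

View pics/g8.png

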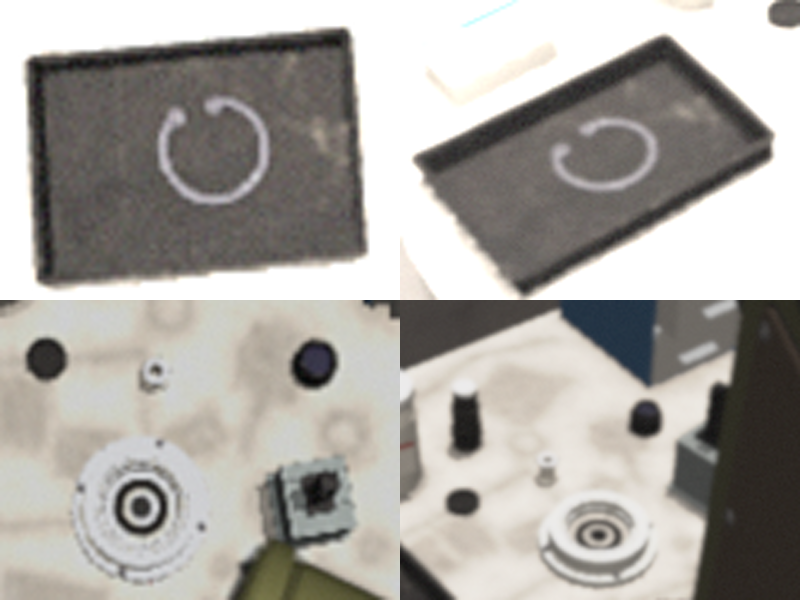

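The ring lies flat inside the tray (top inset (213,150)). The bore is empty, the pick is upright in its stand at (318,490), and the roller, cap and loupe are where they were. Handing in.

```bash
python3 -c "
from bench import bot
print(bot.finish_job())"
```

```text
the job is handed in; nothing more can be done
None
```

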